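# Hang the hex key set on the open case

### The arm

A 6-joint arm with a two-finger parallel gripper is mounted at the origin on the work surface. World frame = base frame: x ahead of the robot, y to its left, z up, the work surface at z = 0. Lengths are in mm, angles in rad, forces in N, time in s.
With the tool pointing down it reaches from about 350 to 975 mm from the base axis. Payload 7.1 kg.
Tool frame: the origin (TCP) lies at the very end of the fingers, on their centre line; the grasp point (between the pads) lies 19 mm behind it (ctrl.pinch_z is the z of the grasp point in the tool frame, in mm); z points along the fingers, y is the direction in which the jaws open and shut (so a half turn about z gives the same grasp; the last joint's range is limited). The gripper opens to 88 mm and grips with 3 to 60 N. Pads are 20 mm wide; open, the fingers measure 115 mm over their backs; the gripper's body (75 mm by 178 mm) begins 61 mm behind the grasp point.
Start: joints at [-1.191, 0.423, 1.63, -0, 1.089, -0.019], TCP at [242.711, -575.931, 222.675] pointing down, gripper open.
Joint ranges: [-3, 3], [-0.9, 2.11], [0.09, 2.58], [-1.31, 4.45], [0.11, 2.69], [-2.54, 2.54]. Speed limits (rad/s): [2.39, 2.39, 3.01, 3.14, 3.14, 3.14].

### API

Orientations are given as a rotation vector (axis times angle).
In Python, from workcell import get_obs, optics, ctrl gives the robot as it stands.
- The arm moves only by the shell command python3 -m jog 'ROWS'. ROWS is a JSON object of lists of equal length, an entry for each row: "delta_rot": the turn, a rotation vector about the tool's x, y, z in rad, a list of three; "translation": the shift along the tool's x, y, z in mm, a list of three; "hand": the opening, from -1 (shut) to 1 (fully open). In form: {"delta_rot": [[rx, ry, rz], ...], "translation": [[x, y, z], ...], "hand": [hand, ...]}. A call has 1 to 5 rows; each row is the pose to reach, as a shift and turn from the pose commanded when the call began, along the tool's axes at that moment; what a row does not reach only later rows make up. A row lasts 1/10 s, in which the tool goes at most 50 mm and 8.59 degrees, less where a joint would pass 70% of its speed; a pose out of reach is approached as far as the arm can. A call with a gripper value outside its range is refused whole. The fingers move at their own pace and stop on an object; the grip force is fixed at half the most. Time passes only in rows, so rows that repeat a pose let the fingers close. It gives the time, the measured TCP pose, the force and the opening at its end, in the units of the state.
- get_obs(): the state, without advancing time (a new reading comes with each control period).
- optics.get_image(name): name is "scene" or "top" or "wrist"; returns the picture (420x560x3 uint8, red, green, blue); there is no depth.
- optics.calibration(name): a dict with "intrinsics" (3x3 intrinsics, pixels), "k1" (the pictures are not rectified: a ray, as slopes to the right and down, at radius r is drawn at 1 + k1 r^2 times it, then the intrinsics apply), "cam_to_world" (4x4, takes a point from camera to world coordinates). Camera axes: x right, y up, looking along -z (the intrinsics and any distortion apply to the point x, -y, -z); pixel columns grow to the right and rows downward; lengths in mm; the calibration is good to about 2 mm. A picture is of the moment at which its call begins: read the wrist's pose just before it. calibration takes no time and is no camera call; for the wrist camera it gives the pose at the moment of the call.
- ctrl.close_job(): hands the job in, once; it reports no verdict.
The state is a dict: "t": time; "qpos": joint angles; "qvel": joint speeds; "joint_torque": joint torques, N m; "ee_pos": TCP position; "orientation": TCP orientation; "ft_force": force on the tool from outside, world axes, zero at the start; "moment": the same for the moment, N m; "width": finger opening in mm.
Only numpy, scipy, OpenCV 4.12 (cv2) and the standard library are available. Lean on these libraries where they do the work, as an engineer would, in place of code of your own. Each camera call takes 0.05 s, during which the arm holds its last target. There are 200 camera calls.

### The job

Hang the hex key set on the open aluminium case: pick up its red holder and lower its hook over the rim of the wall with the two latches, roughly midway between the latches, with the keys on the outside of the case. Leave it hanging there by its hook, keys up and still, and do not knock or shift the yellow radio or the clear acrylic stand.

Things in the scene. Friction and masses are not known exactly. Their poses are not given: they have to be found in the camera images.
- hexset_center (a point): Middle of the upright hex key set: red block 46 (x) x 28 (y) x 66 mm, keys on top, 78 mm in all; point 42 mm above its foot. Grip across x. On +y (roughly towards the case) a black strap at y 14-22 mm and a hook, both 36 mm wide: bar on top, underside 14 mm above the point; lip slanting down and out to 20 mm below it. Slot for the rim: y 22-40 mm at the top, 22-55 at the mouth.
- case_rim (a point): Middle of the latch wall's top edge on the open aluminium case (340 x 230 mm, 110 mm high, fixed): on the 8 mm wall's centre line, midway between the latches. The upright lid is on the opposite wall. x runs along the wall, +y into the case, z up. Two steel latches outside at x = +-115 mm (30 mm wide, sticking out 13 mm). Foam floor 79 mm below the rim.
- radio_center (a point): Bystander: middle of the yellow handheld radio's case (36 x 60 x 110 mm, loose, standing upright, a black antenna to 175 mm above the table); the point is 55 mm above its foot. Leave it alone.
- stand_center (a point): Bystander: loose clear acrylic stand, 70 x 70 mm base, 90 mm high; point 45 mm above the middle of its base. Leave it alone. (A fixed grey box, 75 mm square, with a black antenna selector knob, 67 mm high in all, is nearby too.)
Things that resemble listed ones, but are neither listed nor needed, are in the scene too. What is meant by the part that bears hexset_center is not purple, and is the larger of those in its own colour.

How it is judged (in metres and radians):
At the end, for the whole second after the job is handed in: The hex key set hangs by its hook on the latch wall, at rest on the case: centre outside, 18 to 55 mm from the wall's centre line, 3 to 28 mm below the rim, within 60 mm of midway between the latches; leaning under 28 degrees and square to the wall within 17 degrees (x of hexset_center in the frame of case_rim between -0.06 and 0.06 m and y of hexset_center in the frame of case_rim between -0.055 and -0.018 m and z of hexset_center in the frame of case_rim between -0.028 and -0.003 m and angle between hexset_center's own z axis and vertical below 0.5 rad and angle between the x axis of hexset_center and the x axis of case_rim, either way round below 0.3 rad and contact force between hexset and case above 0.3 N and linear speed of hexset below 0.02 m/s); the robot touches nothing.
It fails at once if the yellow radio is knocked over or shifted by more than 30 mm (distance of radio_center from where it was at the start of the episode above 0.03 m).
It fails at once if the acrylic stand is knocked over or shifted by more than 30 mm (distance of stand_center from where it was at the start of the episode above 0.03 m).
It also fails if it takes over 38 s, if anything falls off the work surface, if the arm or the gripper's body presses on something with over 40 N, if the wrist force passes 120 N, or if a joint passes its speed limit or range.

## Working session

There is one attempt and no reset: what is moved stays moved. The work goes in short steps, Python scripts to look and compute and a shell command to move; the robot and the scene stay as the last step left them, time stands still between calls to the robot, and variables do not carry over. Pictures are saved under pics/ and viewed, about 8 in all and at most 12, crops included, and the job is handed in when it is done.

```bash
mkdir -p pics; cat > h.py <<'E'
import numpy as np,cv2
from workcell import get_obs,optics,ctrl
def ray(name,u,v,c=None):
    c=c or optics.calibration(name);K=np.array(c["intrinsics"]);T=np.array(c["cam_to_world"])
    d=np.linalg.inv(K)@[u,v,1];d=d[:2]/d[2];s=d.copy()
    for _ in range(30): s=d/(1+c["k1"]*(s@s))
    return T[:3,3],T[:3,:3]@np.array([s[0],-s[1],-1])
def at(name,u,v,z,c=None):
    o,d=ray(name,u,v,c);return o+d*(z-o[2])/d[2]
def proj(name,p,c=None):
    c=c or optics.calibration(name);K=np.array(c["intrinsics"]);T=np.array(c["cam_to_world"])
    q=T[:3,:3].T@(np.array(p)-T[:3,3]);s=np.array([q[0],-q[1]])/-q[2];s=s*(1+c["k1"]*(s@s));return (K@[*s,1])[:2]
def tri(a,b):
    (o1,d1),(o2,d2)=a,b;A=np.c_[d1,-d2];x=np.linalg.lstsq(A,o2-o1,rcond=None)[0];p=o1+d1*x[0];q=o2+d2*x[1];return (p+q)/2,np.linalg.norm(p-q)
def save(name,fn,crop=None,k=1):
    im=optics.get_image(name)[:,:,::-1]
    if crop: x0,y0,x1,y1=crop;im=im[y0:y1,x0:x1]
    cv2.imwrite("pics/"+fn,cv2.resize(im,None,fx=k,fy=k,interpolation=cv2.INTER_CUBIC))
E
python3 -c "
from h import *
save('top','top.png',k=1.42);save('scene','scene.png',k=1.42)
for n in('top','scene'):print(optics.calibration(n))
print(get_obs())"
```

```text
{'intrinsics': array([[443.77524104,   0.        , 285.14644468],
       [  0.        , 443.77524104, 203.62292764],
       [  0.        ,   0.        ,   1.        ]]), 'k1': -0.02077723139222312, 'cam_to_world': array([[-1.60682536e-01,  9.61721338e-01, -2.21975655e-01,
         4.00205820e+02],
       [-9.87000602e-01, -1.57318824e-01,  3.28724787e-02,
        -5.25406105e+01],
       [-3.30678489e-03,  2.24372139e-01,  9.74497926e-01,
         7.85146359e+02],
       [ 0.00000000e+00,  0.00000000e+00,  0.00000000e+00,
         1.00000000e+00]])}
{'intrinsics': array([[543.83478507,   0.        , 297.52094616],
       [  0.        , 543.83478507, 205.640305  ],
       [  0.        ,   0.        ,   1.        ]]), 'k1': -0.104963333907183, 'cam_to_world': array([[-7.73583761e-01, -3.71880423e-01,  5.13101467e-01,
         1.08275958e+03],
       [ 6.33641479e-01, -4.64367087e-01,  6.18758180e-01,
         5.77909549e+02],
       [ 8.16337996e-03,  8.03783652e-01,  5.94865699e-01,
         7.02770367e+02],
       [ 0.00000000e+00,  0.00000000e+00,  0.00000000e+00,
         1.00000000e+00]])}
{'t': 0.1, 'qpos': array([-1.19100340e+00,  4.23760844e-01,  1.63061141e+00, -1.44362485e-05,
        1.08862587e+00, -1.89915333e-02]), 'qvel': array([ 0.00144893, -0.00063169, -0.00109971, -0.00193522,  0.00032173,
        0.00041604]), 'joint_torque': array([ 6.51127793e-04, -5.45615602e+01, -2.74325305e+01,  6.44915015e-02,
        1.87644130e-02, -2.05744431e-05]), 'ee_pos': array([ 242.5212431 , -575.47149234,  221.98252526]), 'orientation': array([-3.07799359e+00, -6.22003578e-01,  4.15692734e-04]), 'ft_force': array([0.36031586, 0.8329055 , 0.4631454 ]), 'moment': array([-0.00762412,  0.02013281, -0.07636379]), 'width': 87.91350758512826}
```

View pics/top.png

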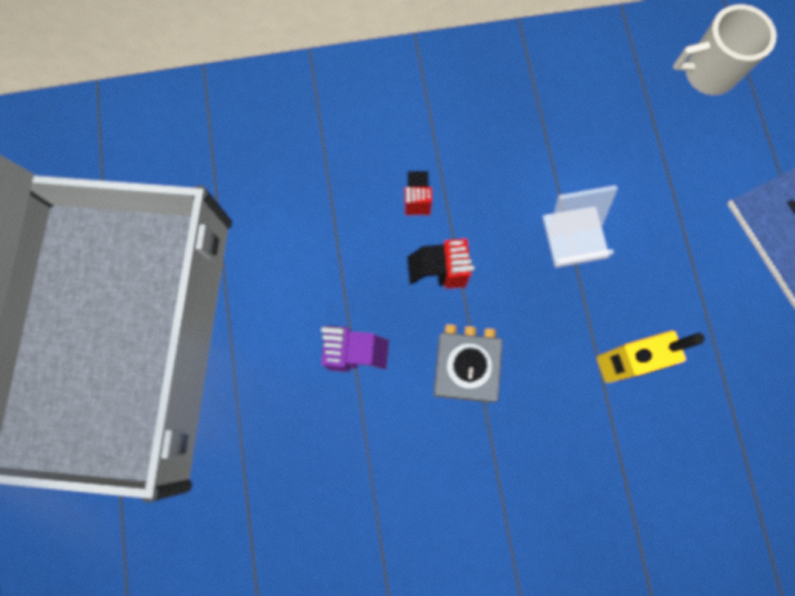

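View pics/scene.png

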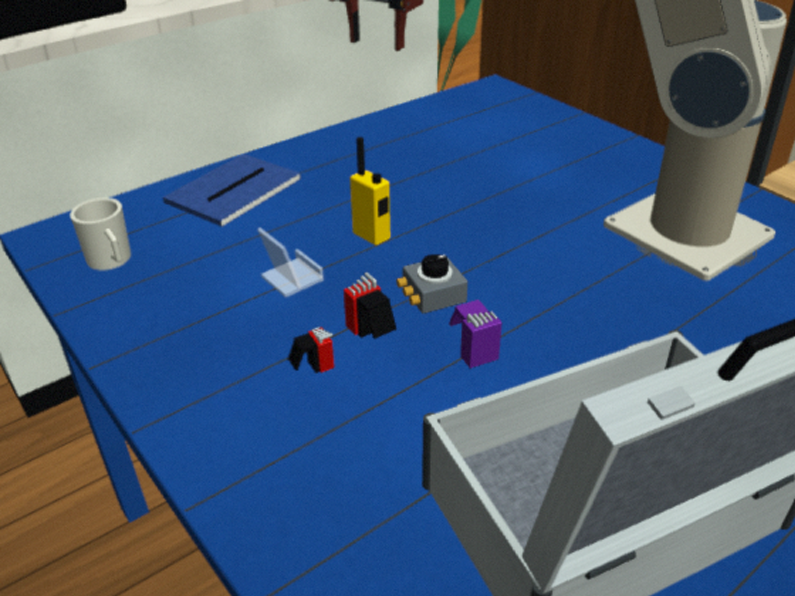

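```bash
python3 -c "
from h import *
t=optics.get_image('top')[:,:,::-1];s=optics.get_image('scene')[:,:,::-1]
R=lambda a,x0,y0,w,h,k:cv2.resize(a[y0:y0+h,x0:x0+w],None,fx=k,fy=k,interpolation=cv2.INTER_CUBIC)
a=np.hstack([R(t,275,110,80,100,5),R(s,215,185,80,100,5)])
cv2.imwrite('pics/c1.png',a)
cv2.imwrite('pics/c2.png',R(t,90,120,90,240,2.5))
# rim line first guesses at z=110
for u,v in((203,190),(154,494),(207,238),(170,443)): print(at('top',u/1.42,v/1.42,110).round(1))
"
```

```text
[706.3 134.2 110. ]
[382.1 214.4 110. ]
[648.1 134.8 110. ]
[430.6 193.8 110. ]
```

View pics/c1.png

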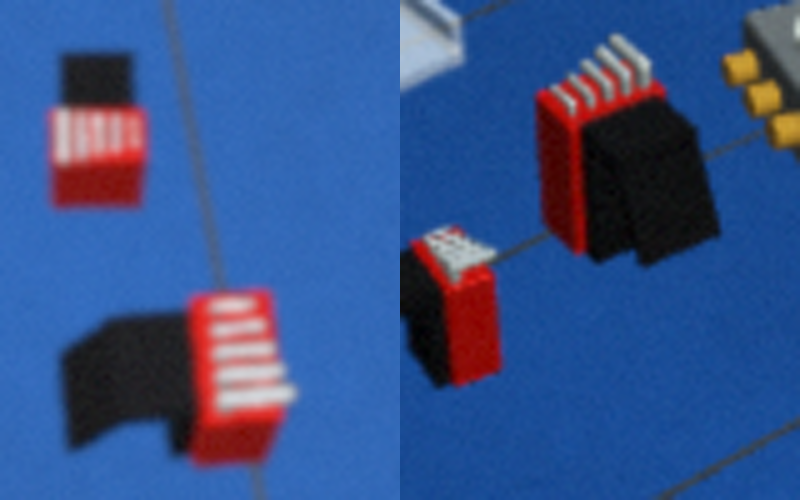

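View pics/c2.png

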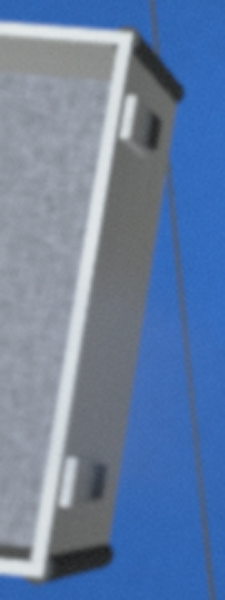

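```bash
python3 -c "
from h import *
ct=optics.calibration('top');cs=optics.calibration('scene')
T=lambda x,y,z:at('top',275+x/5,110+y/5,z,ct)
for p in((192,297),(270,291),(282,406),(196,411)):print('top66',T(*p,66).round(1))
S=lambda x,y,z:at('scene',215+(x-400)/5,185+y/5,z,cs)
for p in((540,93),(582,118),(665,92)):print('sc66',S(*p,66).round(1))
print('foot',S(583,253,0).round(1),S(545,236,0).round(1),'hooktip22',S(641,265,22).round(1),S(719,236,22).round(1),'tops64', S(690,120,64).round(1))
print('foot top',T(196,465,0).round(1),T(270,462,0).round(1),'hooktop lip',T(62,353,22).round(1),T(70,450,22).round(1))
C=lambda x,y,z=110:at('top',90+x/2.5,120+y/2.5,z,ct)
a,b=C(132,33),C(47,572);print('rim out',a.round(1),b.round(1),np.linalg.norm(a-b),'mid',((a+b)/2).round(1),np.degrees(np.arctan2(*(b-a)[:2][::-1])))
print('scene rim corner',at('scene',427/1.42,418/1.42,110,cs).round(1),at('scene',678/1.42,335/1.42,110,cs).round(1))
for p in((128,95),(122,138),(67,458),(61,505)):print('latch',C(*p,95).round(1))
"
```

```text
top66 [ 615.  -133.6   66. ]
top66 [ 612.8 -160.    66. ]
top66 [ 572.6 -156.6   66. ]
top66 [ 575.5 -127.9   66. ]
sc66 [ 613.4 -157.1   66. ]
sc66 [ 610.  -133.2   66. ]
sc66 [ 574.4 -126.7   66. ]
foot [ 613.6 -132.4    0. ] [ 619.4 -150.9    0. ] hooktip22 [614.9 -90.   22. ] [580.3 -85.1  22. ] tops64 [ 576.3 -108.    64. ]
foot top [ 571.7 -131.3    0. ] [ 568.4 -158.     0. ] hooktop lip [615. -89.  22.] [579.4 -86.1  22. ]
rim out [707.4 134.3 110. ] [380.7 214.  110. ] 336.2402346571234 mid [544.1 174.1 110. ] 166.29792089343272
scene rim corner [710. 138. 110.] [384.1 224.2 110. ]
latch [671.3 144.9  95. ]
latch [642.6 151.3  95. ]
latch [445.  202.6  95. ]
latch [417.8 208.5  95. ]
```

```bash
cat >> h.py <<'E'
from scipy.spatial.transform import Rotation as Ro
def go(p,yaw):
    "tool down, tool y along world angle yaw(deg) mod 180"
    o=get_obs();R=Ro.from_rotvec(o["orientation"]);best=None
    for a in (yaw,yaw+180):
        t=np.radians(a);y=np.array([np.cos(t),np.sin(t),0]);z=np.array([0,0,-1]);G=Ro.from_matrix(np.c_[np.cross(y,z),y,z])
        d=(R.inv()*G).as_rotvec()
        if best is None or np.linalg.norm(d)<np.linalg.norm(best):best=d
    q=o["qpos"];print('t',o['t'],'trans',R.inv().apply(np.array(p)-o["ee_pos"]).round(1),'rot',best.round(3),'pos',o["ee_pos"].round(1),'q6',q[5].round(2),'w',o['width'].round(1),'F',o['ft_force'].round(1))
E
python3 -c "
from h import *
go([594,-144.5,222],-5.5)
R=Ro.from_rotvec(get_obs()['orientation']);print(R.as_matrix().round(3))
c=optics.calibration('wrist');print(R.inv().apply(c['cam_to_world'][:3,3]-get_obs()['ee_pos']),(R.inv().as_matrix()@c['cam_to_world'][:3,:3]).round(2),c['intrinsics'][0])
print(at('top',640/1.42,357/1.42,100))"
```

```text
Traceback (most recent call last):
  File "h.py", line 27, in go
    q=o["qpos"];print('t',o['t'],'trans',R.inv().apply(np.array(p)-o["ee_pos"]).round(1),'rot',best.round(3),'pos',o["ee_pos"].round(1),'q6',q[5].round(2),'w',o['width'].round(1),'F',o['ft_force'].round(1))
                                                                                                                                                               ^^^^^^^^^^^^^^^^
AttributeError: 'float' object has no attribute 'round'
```

```bash
sed -i "s/o\['width'\].round(1)/round(o['width'],1)/" h.py
python3 -c "
from h import *
go([594,-144.5,222],-5.5)
R=Ro.from_rotvec(get_obs()['orientation']);print(R.as_matrix().round(3))
c=optics.calibration('wrist');print(R.inv().apply(c['cam_to_world'][:3,3]-get_obs()['ee_pos']),(R.inv().as_matrix()@c['cam_to_world'][:3,:3]).round(2),c['intrinsics'][0])
print(at('top',640/1.42,357/1.42,100))"
```

```text
t 0.2 trans [ 4.913e+02 -2.608e+02  4.000e-01] rot [-1.000e-03 -0.000e+00 -1.076e+00] pos [ 242.6 -575.6  222.2] q6 -0.02 w 87.7 F [ 0.4  0.8 -0.3]
[[ 0.922  0.388 -0.   ]
 [ 0.388 -0.922  0.001]
 [-0.    -0.001 -1.   ]]
[  69.60942467    0.73812006 -162.47553351] [[ 0.    0.97  0.26]
 [ 1.   -0.   -0.  ]
 [-0.    0.26 -0.97]] [336.02153669   0.         280.91208185]
[ 439.91495263 -316.5077519   100.        ]
```

```bash
python3 -m jog '{"delta_rot":[[0,0,-0.1],[0,0,-0.25],[0,0,-0.4],[0,0,-0.5],[0,0,-0.6]],"translation":[[30,-15,-30],[75,-40,-30],[120,-65,-30],[165,-88,-30],[210,-111,-30]],"hand":[0.6,0.6,0.6,0.6,0.6]}'; python3 -c "
from h import *
go([594,-144.5,252],-5.5)"
```

```text
t: 0.7
ee_pos: [391.3, -393.5, 252.8]
orientation: [2.755, 1.51, 0.0]
ft_force: [0.9, -1.0, 0.0]
width: 70.2
t 0.7 trans [319.   36.8   0.8] rot [ 0.     0.    -0.472] pos [ 391.3 -393.5  252.8] q6 -0.24 w 70.2 F [ 0.9 -1.   0. ]
```

```bash
python3 -m jog '{"delta_rot":[[0,0,-0.1],[0,0,-0.2],[0,0,-0.32],[0,0,-0.44],[0,0,-0.472]],"translation":[[48,5,0],[96,10,0],[144,15,0],[192,20,0],[240,27,0]],"hand":[0.6,0.6,0.6,0.6,0.6]}'; python3 -c "
from h import *
go([594,-144.5,222],-5.5)"
```

```text
t: 1.2
ee_pos: [543.9, -206.1, 252.7]
orientation: [-2.326, -2.112, 0.0]
ft_force: [0.6, -0.5, 0.4]
width: 70.5
t 1.2 trans [66.2 43.9 30.7] rot [-0.  0. -0.] pos [ 543.9 -206.1  252.7] q6 -0.29 w 70.5 F [ 0.6 -0.5  0.4]
```

```bash
python3 -m jog '{"delta_rot":[[0,0,0],[0,0,0],[0,0,0],[0,0,0],[0,0,0]],"translation":[[35,22,15],[66,44,30],[66,44,30],[66,44,30],[66,44,30]],"hand":[0.6,0.6,0.6,0.6,0.6]}'; python3 -c "
from h import *
go([594,-144.5,222],-5.5)
import pickle;pickle.dump(optics.calibration('wrist'),open('w1.pkl','wb'))
save('wrist','w1.png',k=1.42)"
```

```text
t: 1.7
ee_pos: [593.0, -147.5, 223.0]
orientation: [2.33, 2.107, -0.0]
ft_force: [-0.3, -0.6, 0.3]
width: 70.4
t 1.7 trans [3.1 0.6 1. ] rot [-0.     0.    -0.005] pos [ 593.  -147.5  223. ] q6 -0.16 w 70.4 F [-0.3 -0.6  0.3]
```

View pics/w1.png

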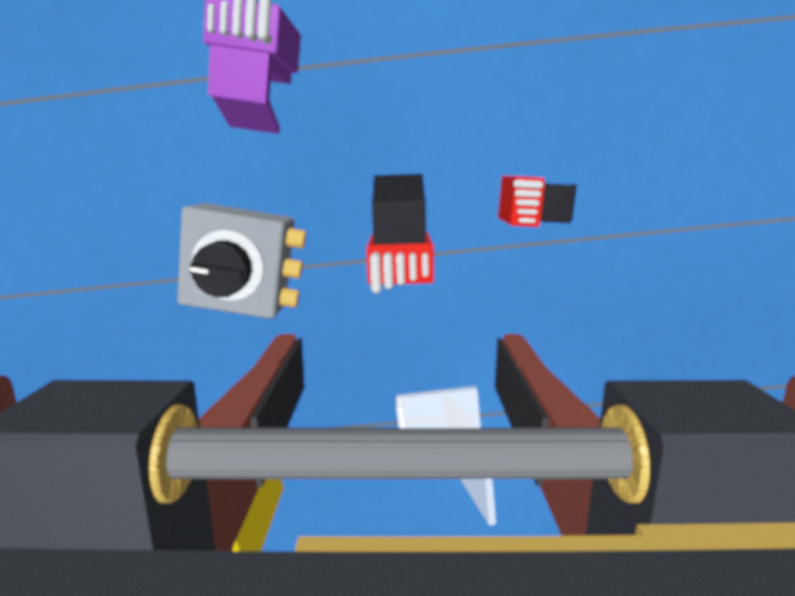

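```bash
python3 -c "
from h import *
import pickle;c=pickle.load(open('w1.pkl','rb'))
W=lambda x,y,z:at('wrist',x/1.42,y/1.42,z,c).round(1)
print('rear',W(370,285,66),W(434,282,66),'front',W(367,246,66),W(432,235,66),'tip',W(374,177,22),W(423,174,22),'strap',W(374,241,66),W(426,240,66))
print('TCP ctr',proj('wrist',get_obs()['ee_pos'],c)*1.42)
"
```

```text
rear [ 572.6 -156.3   66. ] [ 616.7 -158.6   66. ] front [ 573.7 -129.1   66. ] [ 618.  -126.1   66. ] tip [581.2 -85.2  22. ] [617.6 -86.7  22. ] strap [ 578.8 -126.2   66. ] [ 613.7 -129.    66. ]
TCP ctr [397.51738617 361.21683962]
```

```bash
python3 -c "
from h import *
go([595,-143.5,30],-3.8)"
```

```text
t 1.75 trans [  4.6   1.4 193.2] rot [ 0.     0.    -0.035] pos [ 593.  -147.8  223.2] q6 -0.16 w 70.3 F [-0.4  0.4  1.3]
```

```bash
python3 -m jog '{"delta_rot":[[0,0,-0.035],[0,0,-0.035],[0,0,-0.035],[0,0,-0.035],[0,0,-0.035]],"translation":[[4.6,1.4,30],[4.6,1.4,65],[4.6,1.4,100],[4.6,1.4,115],[4.6,1.4,115]],"hand":[0.6,0.6,0.6,0.6,0.6]}'; python3 -c "
from h import *
go([595,-143.5,30],-3.8)"
```

```text
t: 2.25
ee_pos: [593.7, -142.9, 106.2]
orientation: [-2.292, -2.144, 0.003]
ft_force: [0.3, -1.0, 0.8]
width: 70.5
t 2.25 trans [-0.5  1.6 76.2] rot [-0.004 -0.001 -0.   ] pos [ 593.7 -142.9  106.2] q6 -0.19 w 70.5 F [ 0.3 -1.   0.8]
```

```bash
python3 -m jog '{"delta_rot":[[0,0,0],[0,0,0],[0,0,0],[0,0,0],[0,0,0]],"translation":[[-0.5,1.5,25],[-0.5,1.5,50],[-0.5,1.5,70],[-0.5,1.5,76],[-0.5,1.5,76]],"hand":[0.6,0.6,0.6,0.6,0.6]}';python3 -m jog '{"delta_rot":[[0,0,0],[0,0,0],[0,0,0],[0,0,0],[0,0,0]],"translation":[[0,0,0],[0,0,0],[0,0,0],[0,0,0],[0,0,0]],"hand":[-1,-1,-1,-1,-1]}'; python3 -m jog '{"delta_rot":[[0,0,0],[0,0,0],[0,0,0],[0,0,0],[0,0,0]],"translation":[[0,0,0],[0,0,0],[0,0,0],[0,0,0],[0,0,0]],"hand":[-1,-1,-1,-1,-1]}'
```

```text
t: 2.75
ee_pos: [597.3, -143.3, 32.5]
orientation: [2.293, 2.147, 0.001]
ft_force: [-0.9, 1.0, 0.4]
width: 70.3
t: 3.25
ee_pos: [596.9, -143.0, 32.6]
orientation: [2.292, 2.148, 0.0]
ft_force: [-2.6, -0.3, 6.4]
width: 45.9
t: 3.75
ee_pos: [597.0, -143.0, 32.6]
orientation: [2.292, 2.148, 0.0]
ft_force: [-1.9, 0.5, 6.6]
width: 45.5
```

```bash
python3 -m jog '{"delta_rot":[[0,0,0],[0,0,0],[0,0,0],[0,0,0],[0,0,0]],"translation":[[0,0,-20],[0,0,-50],[0,0,-85],[0,0,-120],[0,0,-145]],"hand":[-1,-1,-1,-1,-1]}'; python3 -c "
from h import *
go([517,65,178],-14)"
```

```text
t: 4.25
ee_pos: [597.4, -143.0, 179.0]
orientation: [2.291, 2.147, 0.002]
ft_force: [0.1, 0.1, -1.5]
width: 45.8
t 4.25 trans [202.3 -93.7   0.7] rot [0.002 0.    0.179] pos [ 597.4 -143.   179. ] q6 -0.19 w 45.8 F [ 0.1  0.1 -1.5]
```

```bash
python3 -m jog '{"delta_rot":[[0,0,0.03],[0,0,0.07],[0,0,0.12],[0,0,0.16],[0,0,0.18]],"translation":[[25,-12,0],[65,-30,0],[105,-49,0],[145,-67,0],[175,-81,0]],"hand":[-1,-1,-1,-1,-1]}';python3 -m jog '{"delta_rot":[[0,0,0],[0,0,0],[0,0,0],[0,0,0],[0,0,0]],"translation":[[20,-8,0],[28,-8,0],[28,-8,0],[28,-8,0],[28,-8,0]],"hand":[-1,-1,-1,-1,-1]}'; python3 -c "
from h import *
import pickle
go([517,65,178],-14)
pickle.dump(optics.calibration('wrist'),open('w2.pkl','wb'))
save('wrist','w2.png',k=1.42)"
```

```text
t: 4.75
ee_pos: [526.0, 38.9, 176.6]
orientation: [-2.477, -1.932, 0.0]
ft_force: [0.4, -0.3, -1.5]
width: 45.7
t: 5.25
ee_pos: [526.7, 65.1, 176.6]
orientation: [2.477, 1.932, -0.0]
ft_force: [0.3, -0.3, -2.1]
width: 45.9
t 5.25 trans [-2.5 -9.3 -1.4] rot [-0.     0.    -0.002] pos [526.7  65.1 176.6] q6 0.35 w 45.9 F [ 0.3 -0.3 -2.1]
```

View pics/w2.png

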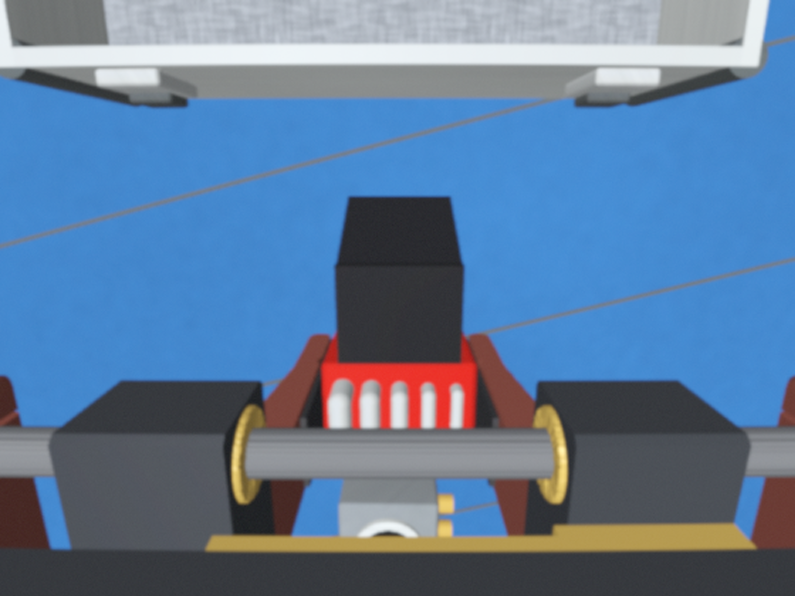

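```bash
python3 -c "
from h import *
import pickle;c=pickle.load(open('w2.pkl','rb'))
W=lambda x,y,z:at('wrist',x/1.42,y/1.42,z,c).round(1)
R=Ro.from_rotvec(get_obs()['orientation']);o=get_obs()['ee_pos'];L=lambda p:R.inv().apply(p-o).round(1)
for p in((10,69),(745,66),(380,68),(380,45)):print(W(*p,110),L(W(*p,110)))
print('latchmid',L(W(128,78,100)),L(W(628,78,100)))
print('point x in tool from hook lip etc; bar edge z+~20',L(W(337,265,o[2]+9.4+20)),L(W(463,265,o[2]+9.4+20)))
print('strap at block top',L(W(340,360,o[2]+9.4+24)),L(W(462,360,o[2]+9.4+24)),'lip',L(W(348,197,o[2]+9.4-20)),L(W(450,197,o[2]+9.4-20)))
"
```

```text
[385.1 215.9 110. ] [ 111.7 -174.    66.6]
[704.8 136.8 110. ] [112.9 155.4  66.5]
[546.1 174.7 110. ] [111.   -7.8  66.5]
[548.5 183.8 110. ] [120.4  -7.7  66.5]
latchmid [ 109.  -126.    76.6] [109.1 107.6  76.5]
point x in tool from hook lip etc; bar edge z+~20 [ 41.7 -17.  -29.4] [ 41.7  18.9 -29.5]
strap at block top [ 14.3 -16.5 -33.4] [ 14.3  19.1 -33.4] lip [ 58.1 -17.5  10.5] [58.2 18.9 10.5]
```

```bash
python3 -m jog '{"delta_rot":[[0,0,0],[0,0,0],[0,0,0],[0,0,0],[0,0,0]],"translation":[[20,-4,0],[45,-8,0],[70,-10,0],[85,-10,0],[85,-10,0]],"hand":[-1,-1,-1,-1,-1]}';python3 -m jog '{"delta_rot":[[0,0,0],[0,0,0],[0,0,0],[0,0,0],[0,0,0]],"translation":[[0,0,10],[0,0,25],[0,0,40],[0,0,40],[0,0,40]],"hand":[-1,-1,-1,-1,-1]}'; python3 -c "
from h import *
import pickle
go([526.7+85*np.cos(np.radians(76))-10*np.cos(np.radians(-14)),65.1+85*np.sin(np.radians(76))-10*np.sin(np.radians(-14)),88],-14)
t=optics.get_image('top')[:,:,::-1];s=optics.get_image('scene')[:,:,::-1];w=optics.get_image('wrist')[:,:,::-1]
cv2.imwrite('pics/p3.png',np.hstack([cv2.resize(s[170:370,260:460],(400,400)),cv2.resize(w[0:300,130:430],(400,400))]))"
```

```text
t: 5.8
ee_pos: [538.1, 151.9, 176.7]
orientation: [2.475, 1.935, 0.001]
ft_force: [0.4, -0.4, -2.1]
width: 46.2
t: 6.3
ee_pos: [536.9, 150.0, 136.2]
orientation: [-2.477, -1.932, 0.002]
ft_force: [0.4, -0.4, -1.6]
width: 45.7
t 6.3 trans [ 0.1  0.7 48.2] rot [-0.001  0.001 -0.002] pos [536.9 150.  136.2] q6 0.5 w 45.7 F [ 0.4 -0.4 -1.6]
```

View pics/p3.png

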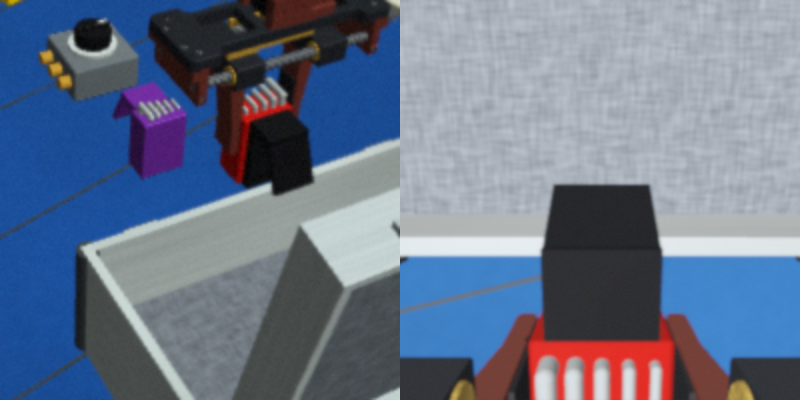

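```bash
python3 -c "
from h import *
R=Ro.from_rotvec(get_obs()['orientation']);o=get_obs()['ee_pos']
for a,b,z in((450,237,110),(450,257,110),(543,249,o[2]+29.4),(555,185,o[2]-10.6),(543,339,o[2]+33)):print(R.inv().apply(at('wrist',130+(a-400)*.75,b*.75,z)-o).round(1))"
```

```text
[ 35.2 -64.4  27.3]
[ 26.4 -65.1  27.3]
[ 41.6 -17.  -29.4]
[ 58.2 -17.   10.6]
[ 13.8 -17.5 -33. ]
```

Wall spans 26.4–35.2 mm ahead of the point, inside the 22–40 mm slot. Lower it.

```bash
python3 -m jog '{"delta_rot":[[0,0,0],[0,0,0],[0,0,0],[0,0,0],[0,0,0]],"translation":[[0,0,10],[0,0,22],[0,0,34],[0,0,41],[0,0,41]],"hand":[-1,-1,-1,-1,-1]}';python3 -m jog '{"delta_rot":[[0,0,0],[0,0,0],[0,0,0],[0,0,0],[0,0,0]],"translation":[[0,0,2],[0,0,4],[0,0,6],[0,0,7],[0,0,7]],"hand":[-1,-1,-1,-1,-1]}'
```

```text
t: 6.95
ee_pos: [536.2, 150.8, 94.0]
orientation: [-2.475, -1.933, 0.004]
ft_force: [-1.2, -0.2, -1.8]
width: 45.8
t: 7.45
ee_pos: [537.3, 151.0, 88.7]
orientation: [2.476, 1.933, 0.0]
ft_force: [0.9, -0.3, -2.9]
width: 45.9
```

```bash
python3 -m jog '{"delta_rot":[[0,0,0],[0,0,0],[0,0,0],[0,0,0]],"translation":[[0,0,1],[0,0,2],[0,0,2],[0,0,2]],"hand":[-1,-1,-1,-1]}';python3 -m jog '{"delta_rot":[[0,0,0],[0,0,0],[0,0,0]],"translation":[[0,0,1],[0,0,1],[0,0,1]],"hand":[-1,-1,-1]}'
```

```text
t: 7.85
ee_pos: [537.3, 151.0, 86.7]
orientation: [-2.476, -1.933, 0.0]
ft_force: [-0.7, -0.1, -2.4]
width: 46.1
t: 8.15
ee_pos: [537.4, 151.0, 86.4]
orientation: [2.476, 1.933, 0.001]
ft_force: [-2.4, -1.1, 5.5]
width: 45.9
```

```bash
python3 -m jog '{"delta_rot":[[0,0,0],[0,0,0],[0,0,0],[0,0,0],[0,0,0]],"translation":[[0,0,0],[0,0,0],[0,0,0],[0,0,0],[0,0,0]],"hand":[0.2,0.3,0.6,0.6,0.6]}';python3 -m jog '{"delta_rot":[[0,0,0],[0,0,0],[0,0,0],[0,0,0],[0,0,0]],"translation":[[0,0,-10],[0,0,-25],[0,0,-55],[0,0,-90],[0,0,-110]],"hand":[0.6,0.6,0.6,0.6,0.6]}';python3 -m jog '{"delta_rot":[[0,0,0],[0,0,0],[0,0,0],[0,0,0],[0,0,0]],"translation":[[0,0,0],[0,0,0],[0,0,0],[0,0,0],[0,0,0]],"hand":[0.6,0.6,0.6,0.6,0.6]}'
python3 -c "
from h import *
import pickle
pickle.dump((get_obs(),optics.calibration('wrist')),open('w4.pkl','wb'))
s=optics.get_image('scene')[:,:,::-1];w=optics.get_image('wrist')[:,:,::-1]
cv2.imwrite('pics/p4.png',np.hstack([cv2.resize(s[70:370,210:510],(400,400)),cv2.resize(w[0:300,130:430],(400,400))]))"
```

```text
t: 8.65
ee_pos: [537.3, 151.0, 85.6]
orientation: [-2.476, -1.933, 0.0]
ft_force: [0.1, -0.3, 0.4]
width: 70.2
t: 9.15
ee_pos: [538.6, 151.3, 199.7]
orientation: [2.475, 1.932, 0.006]
ft_force: [1.1, 0.0, -0.0]
width: 70.1
t: 9.65
ee_pos: [536.8, 150.8, 194.6]
orientation: [-2.476, -1.933, 0.003]
ft_force: [0.4, -0.4, 0.1]
width: 70.3
```

View pics/p4.png

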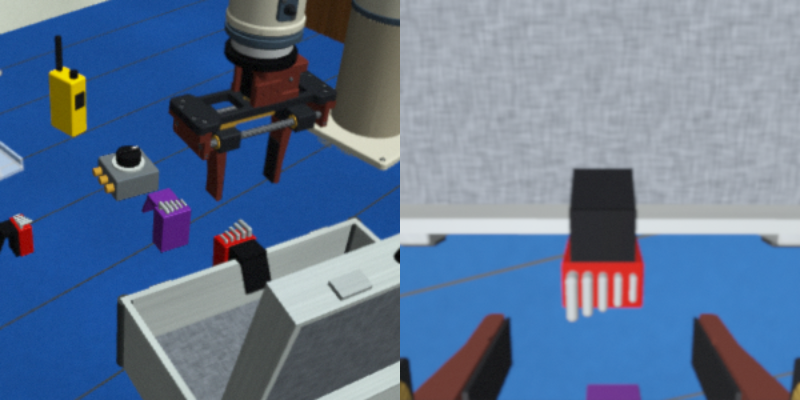

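```bash
python3 -c "
from h import *
c=[]
for i in range(8):
  a=optics.get_image('wrist')[100:250,200:360].astype(int); m=(a[...,0]>150)&(a[...,1]<80); c.append(np.argwhere(m).mean(0))
print(np.round(c,2),get_obs()['ft_force'])
t=optics.get_image('top')[:,:,::-1];cv2.imwrite('pics/t5.png',cv2.resize(t,(560,420)))
ctrl.close_job()"
```

```text
[[106.96  85.59]
 [106.92  85.46]
 [106.92  85.14]
 [106.92  84.94]
 [106.8   84.94]
 [106.86  84.95]
 [106.84  84.89]
 [106.85  84.77]] [-0.16319779 -0.26503162 -0.13400969]
the job is handed in; nothing more can be done
```

View pics/t5.png

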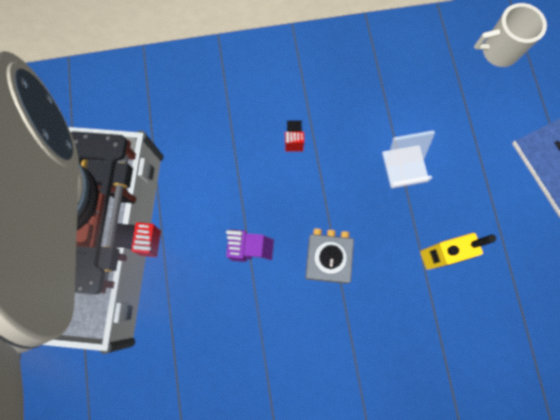

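I gripped the larger red hex key set across its 46 mm width and lowered its hook over the latch wall's rim. I then released it, raised the gripper clear and handed the job in at about 10 s.

- **Placement:** The last pictures show the set hanging by its hook, keys up and on the outside. It looks about midway between the latches and nearly square to the wall.
- **Bystanders:** The yellow radio and the acrylic stand look where they were at the start. I judged this by eye and did not measure it.
- **Gripper:** It is about 110 mm above the set, with near-zero wrist force.
- **Stillness:** The set's image moved by about 0.8 px over the last 0.4 s, slowing towards the end. I put this mostly down to the arm, which was still settling. It could also include a slight sway of the set, and I did not separate the two. It is roughly 0.5 mm, or 1–2 mm/s, well below the 20 mm/s limit.

The final distances from the rim and the lean angle were not measured. The corner-based estimates of the rim from the top and scene cameras disagreed by about 7 mm, so I positioned the set from the wrist camera instead.

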